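Put the mixed-up sample jars right in the dry bath and cover the spare well

TASK

The three sample jars are standing in each other's wells of the dry bath: put each jar into the well whose rim has the colour of its cap, keeping the jars upright and setting them down rather than dropping them; the black-rimmed well is free for parking a jar meanwhile. Then, with all three jars home, close the black-rimmed well with its black cover, seated flat on the rim. Leave the beaker and the bottle standing where they are.

Things in the scene. Friction and masses are not known exactly. Their poses are not given: they have to be found in the camera images.
- jar_red: sample jar: amber glass with a red screw cap. Diameter 50 mm (cap 52 mm), height 80 mm; the cap spans 52 to 80 mm above the underside. Origin: centre of the underside, z up. About 150 g. Starts standing in a well of another colour; its own well is the one with the red rim.
- jar_blue: sample jar: amber glass with a blue screw cap. Diameter 50 mm (cap 52 mm), height 80 mm; the cap spans 52 to 80 mm above the underside. Origin: centre of the underside, z up. About 150 g. Starts standing in a well of another colour; its own well is the one with the blue rim.
- jar_green: sample jar: amber glass with a green screw cap. Diameter 50 mm (cap 52 mm), height 80 mm; the cap spans 52 to 80 mm above the underside. Origin: centre of the underside, z up. About 150 g. Starts standing in a well of another colour; its own well is the one with the green rim.
- well_red: Well of the dry bath with a flat red rim: a fixed aluminium cup. Origin: centre of its inner floor, where a jar stands; z up, y along the row. Rim 92 mm across, opening 71 mm, top 34 mm above the origin; tapers to 60 mm at the floor. Four wells in one row, 110 mm apart, order shuffled, along the middle of the steel deck (200 by 460 mm, 130 mm above the bench).
- well_blue: Well of the dry bath with a flat blue rim: a fixed aluminium cup. Origin: centre of its inner floor, where a jar stands; z up, y along the row. Rim 92 mm across, opening 71 mm, top 34 mm above the origin; tapers to 60 mm at the floor. Four wells in one row, 110 mm apart, order shuffled, along the middle of the steel deck (200 by 460 mm, 130 mm above the bench).
- well_green: Well of the dry bath with a flat green rim: a fixed aluminium cup. Origin: centre of its inner floor, where a jar stands; z up, y along the row. Rim 92 mm across, opening 71 mm, top 34 mm above the origin; tapers to 60 mm at the floor. Four wells in one row, 110 mm apart, order shuffled, along the middle of the steel deck (200 by 460 mm, 130 mm above the bench).
- well_black: Well of the dry bath with a flat black rim: a fixed aluminium cup. Origin: centre of its inner floor, where a jar stands; z up, y along the row. Rim 92 mm across, opening 71 mm, top 34 mm above the origin; tapers to 60 mm at the floor. Four wells in one row, 110 mm apart, order shuffled, along the middle of the steel deck (200 by 460 mm, 130 mm above the bench). Empty at the start.
- cover: well cover, knob up on the bench beside one end of the bath. Origin: centre of its underside, z up. A spigot 56 mm across, 6 mm deep, under a black disc 86 mm across, 4 mm thick; above, a 16 mm stem and a bright cylindrical knob 26 mm across, 24 to 50 mm above the origin. 160 g. Seated on a well the disc lies on the rim, the spigot in the opening, its origin 28 mm above the well's.
- beaker: empty glass beaker, 68 mm across, 90 mm high, standing on the bench beside the other end of the bath. Origin: centre of its underside. Not part of the job.
- bottle: white plastic bottle with a yellow cap, 64 mm across, 160 mm high, standing on the bench behind the bath (the side away from the robot). Origin: centre of its underside. Not part of the job.
There are look-alikes about, which are no part of the job. Leave any yellow look-alike of the cover alone. What is shaped like the jar_red but yellow is not meant.

How it is judged:
By the outcome, as a careful person would: the job done as asked, in the order asked, and still so for the second after the job is handed in, with the robot touching nothing.
It also fails if it takes over 90 s, if anything falls off the work surface, if the arm or the gripper's body presses on something with over 40 N, if the wrist force passes 120 N, or if a joint passes its speed limit or range.

ROBOT

A 6-joint arm with a two-finger parallel gripper is mounted at the origin on the work surface. World frame = base frame: x ahead of the robot, y to its left, z up, the work surface at z = 0. Lengths are in mm, angles in rad, forces in N, time in s.
With the tool pointing down it reaches from about 350 to 775 mm from the base axis. Payload 7.3 kg.
Tool frame: the origin (TCP) lies on the centre line of the jaws, within the pads' length; the fingertips stand 22 mm ahead of it and the grasp point (between the pads) lies 3 mm ahead of it; z points along the fingers, y is the direction in which the jaws open and shut (so a half turn about z gives the same grasp; the last joint's range is limited). The gripper opens to 92 mm and grips with 3 to 60 N. Pads are 19 mm wide; open, the fingers measure 130 mm over their backs; the gripper's body (75 mm by 190 mm) begins 47 mm behind the grasp point.
Start: joints at [1.185, 0.342, 1.524, -0, 1.275, -0.146], TCP at [124.675, 509.999, 248.741] pointing down, gripper open.
Joint ranges: [-2.53, 2.53], [-0.77, 2.02], [0.04, 2.7], [-1, 4.14], [0.28, 2.66], [-3.11, 3.11]. Speed limits (rad/s): [2.57, 2.57, 3.14, 3.14, 3.14, 3.14].

INTERFACE

Orientations are given as [roll, pitch, yaw] about the fixed x, y, z axes, in that order (R = Rz(yaw) Ry(pitch) Rx(roll)).
In Python, from plant import bot gives the robot as it stands.
- The arm moves only by the tool play_rows, never from a script. Its argument "moves" is one flat list of numbers, 5 for each row, row after row: the closure in counts, from 0 (fully open) to 255 (shut), then the shift along the tool's x, y, z in mm, then the turn about the tool's z in degrees. A call has 1 to 8 rows; each row is the pose to reach, as a shift and turn from the pose commanded when the call began, along the tool's axes at that moment; what a row does not reach only later rows make up. A row lasts 1/12 s, in which the tool goes at most 41.7 mm and 7.16 degrees, less where a joint would pass 70% of its speed; a pose out of reach is approached as far as the arm can. A call with a gripper value outside its range is refused whole. The fingers move at their own pace and stop on an object; the grip force is fixed at half the most. Time passes only in rows, so rows that repeat a pose let the fingers close. It gives the time, the measured TCP pose, the force and the opening at its end, in the units of the state.
- bot.get_obs(): the state, without advancing time (a new reading comes with each control period).
- bot.capture(name): name is "side" or "top" or "wrist"; returns a dict with "color" (400x640x3 uint8, red, green, blue), "fx", "fy", "cx", "cy" (pixels), "world_to_cam" (4x4, takes a point from world to camera coordinates); the wrist camera has in their place "T_tool_cam" (4x4, takes a point from camera to tool coordinates, whose origin is the TCP and whose axes are the flange's). Camera axes: x right, y down, z forward; pixel columns grow to the right and rows downward; lengths in mm; the calibration is good to about 2 mm. A picture is of the moment at which its call begins: read the wrist's pose just before it. There is no depth.
- bot.close_job(): hands the job in, once; it reports no verdict.
The state is a dict: "time": time; "joint_positions": joint angles; "dq": joint speeds; "tau": joint torques, N m; "tool_pos": TCP position; "tcp_rot": TCP orientation; "contact_force": force on the tool from outside, world axes, zero at the start; "moment": the same for the moment, N m; "grip_width": finger opening in mm.
Only numpy, scipy, OpenCV 4.12 (cv2) and the standard library are available. Lean on these libraries where they do the work, as an engineer would, in place of code of your own. Each camera call takes 0.05 s, during which the arm holds its last target.

## Working session

There is one attempt and no reset: what is moved stays moved. The work goes in short steps, Python scripts to look and compute and a tool call to move; the robot and the scene stay as the last step left them, time stands still between calls to the robot, and variables do not carry over. Pictures are saved under pics/ and viewed, and the job is handed in when it is done.

Besides the shell and the picture viewer there is one more tool, called after "Request:" in YAML: its name, and indented under it one key for each argument. play_rows: Moves the arm, as the interface text tells. Its arguments: {"type":"object","properties":{"moves":{"type":"array","items":{"type":"number"}}},"required":["moves"]}

```bash
mkdir -p pics; cat > h.py <<'E'
from plant import bot
import cv2, numpy as np
def snap(n,f):
    c=bot.capture(n); cv2.imwrite('pics/'+f,c['color'][:,:,::-1]); return c
E
python3 - <<'E'
from h import *
print(bot.get_obs())
for n in('top','side','wrist'):
    c=snap(n,n+'1.png'); print({k:v for k,v in c.items() if k!='color'})
E
```

```text
{'time': 0.0, 'joint_positions': array([ 1.18499517e+00,  3.42704089e-01,  1.52504023e+00, -1.50574637e-06,
        1.27538974e+00, -1.46032579e-01]), 'dq': array([-0.00099371,  0.00043833,  0.00014762, -0.00040997, -0.00185319,
       -0.00115927]), 'tau': array([-2.87878920e-04, -4.31246603e+01, -2.44207960e+01,  7.16341124e-02,
        5.62865508e-02, -1.06786770e-04]), 'tool_pos': array([124.52589892, 509.62449931, 248.04650588]), 'tcp_rot': array([-3.14006744e+00, -2.22872301e-04,  2.90182435e+00]), 'contact_force': array([ 1.16326236, -0.1454963 ,  0.18418384]), 'moment': array([ 0.00499987, -0.01631116, -0.00547768]), 'grip_width': 92.11081083977761}
{'fx': 503.50782308797477, 'fy': 503.50782308797477, 'cx': 315.27883830073006, 'cy': 198.16559699775067, 'world_to_cam': array([[-2.23373973e-02, -9.99671511e-01,  1.25662641e-02,
         2.82290497e+01],
       [-9.80568284e-01,  1.94566635e-02, -1.95210856e-01,
         5.40986877e+02],
       [ 1.94902234e-01, -1.66825825e-02, -9.80680789e-01,
         1.10122800e+03],
       [ 0.00000000e+00,  0.00000000e+00,  0.00000000e+00,
[... 248 characters left out ...]
718e-01, -5.84270291e-01, -7.15594154e-01,
         2.95020542e+02],
       [ 4.11823353e-01,  5.85447315e-01, -6.98321536e-01,
         8.91070391e+02],
       [ 0.00000000e+00,  0.00000000e+00,  0.00000000e+00,
         1.00000000e+00]])}
{'fx': 283.27118097827605, 'fy': 283.27118097827605, 'cx': 321.6229390893966, 'cy': 198.41496095872424, 'T_tool_cam': array([[ 9.91814429e-04, -9.70031050e-01, -2.42978969e-01,
         6.58793176e+01],
       [ 9.99999476e-01,  1.02402527e-03, -6.26557351e-06,
        -5.20144610e-01],
       [ 2.54894406e-04, -2.42978835e-01,  9.70031557e-01,
        -1.35133375e+02],
       [ 0.00000000e+00,  0.00000000e+00,  0.00000000e+00,
         1.00000000e+00]])}
```

View pics/top1.png

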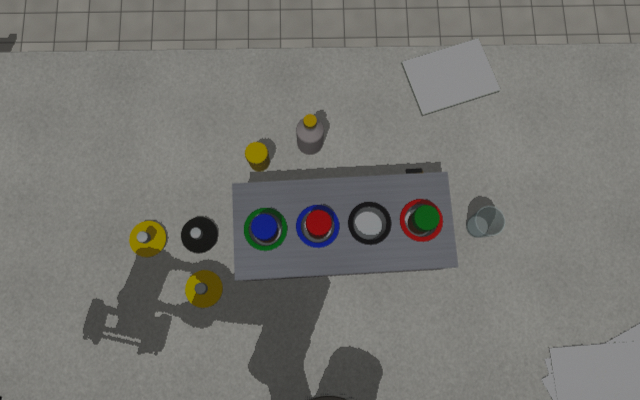

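View pics/side1.png

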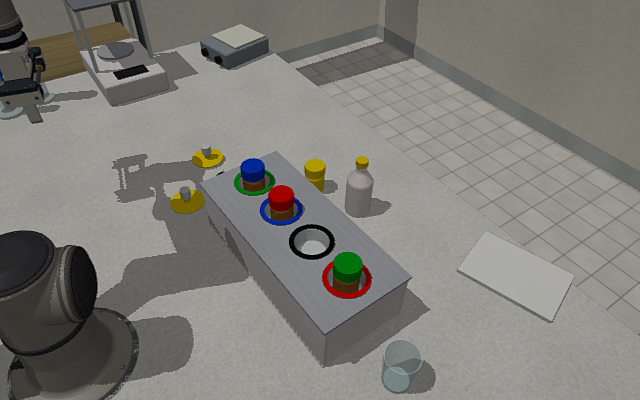

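View pics/wrist1.png

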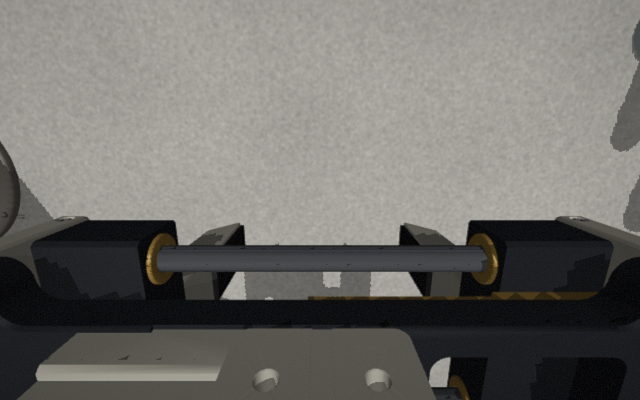

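The top view shows four wells. From left to right (decreasing y):
- green rim (265,229), holding the blue-capped jar
- blue rim (318,226), holding the red jar
- black rim (370,223), empty
- red rim (421,220), holding the green jar

Things that could be mistaken for each other:
- **Cover:** the black disc at (199,234) is the one I want. The yellow discs at (148,238) and (203,289) are look-alikes.
- **Jars:** the yellow-capped item at (256,154) and the bottle cap at (310,120) are not mine.

Next I'll measure the positions and check the choice in a crop.

```bash
cat >> h.py <<'E'
def ray(c,px):
    W=c['world_to_cam'];R=W[:3,:3];t=W[:3,3]
    d=R.T@np.array([(px[0]-c['cx'])/c['fx'],(px[1]-c['cy'])/c['fy'],1.]); return -R.T@t,d
def onz(c,px,z):
    o,d=ray(c,px); return o+d*(z-o[2])/d[2]
def tri(c1,p1,c2,p2):
    o1,d1=ray(c1,p1);o2,d2=ray(c2,p2)
    s=np.linalg.lstsq(np.c_[d1,-d2],o2-o1,rcond=None)[0]
    a,b=o1+s[0]*d1,o2+s[1]*d2
    return (a+b)/2,np.linalg.norm(a-b)
def masks(img):
    h=cv2.cvtColor(img,cv2.COLOR_RGB2HSV);H,S,V=h[...,0],h[...,1],h[...,2]
    k=(S>130)&(V>50)
    return dict(red=k&((H<6)|(H>174)),blue=k&(H>105)&(H<130),green=k&(H>45)&(H<80),black=(V<45))
def comps(m,amin=60):
    n,l,s,ce=cv2.connectedComponentsWithStats(m.astype(np.uint8))
    return [(s[i],ce[i],l==i) for i in range(1,n) if s[i][4]>amin]
E
python3 - <<'E'
from h import *
for n in('top','side'):
    c=bot.capture(n)
    for k,m in masks(c['color']).items():
        for s,ce,_ in comps(m): print(n,k,s,ce.round(1))
t=bot.capture('top')['color'][180:330,110:480]
cv2.imwrite('pics/crop.png',cv2.resize(t[:,:,::-1],None,fx=2.1,fy=2.1,interpolation=cv2.INTER_CUBIC))
t=bot.capture('side')['color'][130:320,150:450]
cv2.imwrite('pics/crop2.png',cv2.resize(t[:,:,::-1],None,fx=2.6,fy=2.6,interpolation=cv2.INTER_CUBIC))
E
```

```text
top red [400 199  43  43 515] [419.3 220.9]
top red [306 210  26  27 557] [318.3 222.8]
top blue [296 205  43  43 570] [317.  226.4]
top blue [251 214  27  27 550] [263.7 226.5]
top green [414 205  25  25 501] [426.2 217.2]
top green [244 208  43  43 507] [264.2 230.4]
top black [406 168  16   5  63] [413.4 170.4]
top black [348 202  43  42 563] [369.3 222.8]
top black [408 213  18  20 129] [413.7 224.6]
top black [181 217  37  36 892] [199.5 234.7]
top black [311 396  35   4  95] [327.5 397.7]
side red [268 185  26  26 557] [280.7 197.7]
side red [322 261  49  38 486] [345.6 283.6]
side blue [240 158  25  24 484] [252.3 169.9]
side blue [260 198  43  27 333] [280.5 213.6]
side green [234 170  41  25 269] [254.2 185. ]
side green [333 252  30  31 748] [347.  266.8]
side black [ 4  0 13 19 61] [11.1  7.8]
side black [130   0  17  49 249] [137.4  22.4]
side black [111   4  12  21 121] [116.2  12.8]
side black [  0  19  23  19 196] [11.  29.7]
side black [  0  31  27  19 219] [13.7 42.4]
side black [  0  47  45  52 853] [25.3 77.7]
side black [113  65  35  14 245] [130.2  71.4]
side black [289 224  46  36 485] [311.2 241.8]
side black [   0  231   55   67 2568] [ 23.7 258.4]
side black [   0  245  109  112 2284] [ 74.2 297.9]
side black [126 355  11  20  62] [131.7 365. ]
side black [  9 356  15  15 114] [ 16.  364.5]
```

View pics/crop.png

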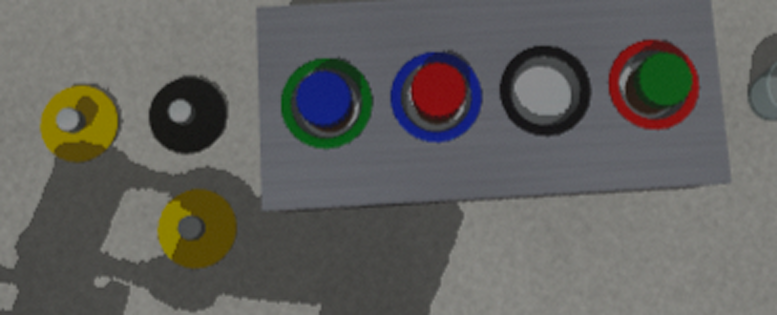

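View pics/crop2.png

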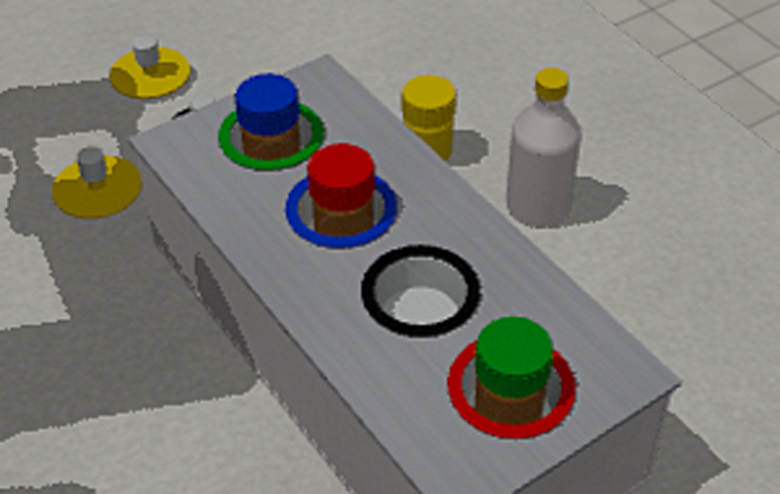

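The crops confirm my choices. The only black cover is at (199,234), and the jar caps and rims are as I listed. Now I'll triangulate.

```bash
python3 - <<'E'
from h import *
T=bot.capture('top');S=bot.capture('side')
def ell(m):
    cs,_=cv2.findContours(m.astype(np.uint8),cv2.RETR_EXTERNAL,cv2.CHAIN_APPROX_NONE)
    c=max(cs,key=cv2.contourArea);return np.array(cv2.fitEllipse(cv2.convexHull(c))[0])
mt=masks(T['color']);ms=masks(S['color'])
rt={}
for k in mt:
    cc=[x for x in comps(mt[k]) if 40<=x[0][2]<=46 and 40<=x[0][3]<=46]
    rt[k]=ell(cc[0][2])
b=[x for x in comps(ms['black']) if abs(x[1][0]-311)<3][0]
p,e=tri(T,rt['black'],S,ell(b[2]));print('black tri',p.round(1),e.round(2))
for z in(130,132,134): 
  for k in rt: print(z,k,onz(T,rt[k],z).round(1))
# side-only rims bbox centre
for k in('green','blue','red'):
    cc=max([x for x in comps(ms[k]) if x[0][2]>38],key=lambda x:x[0][4]);
    cap=[x for x in comps(ms[k]) if x[0][2]<32][0]
    capt=[x for x in comps(mt[k]) if x[0][2]<32][0]
    print(k,'jar cap rough', [v.round(1) for v in tri(T,capt[1],S,cap[1])], ['%d'%z+str(onz(T,ell(capt[2]),z).round(1)) for z in(170,175,180)])
cov=[x for x in comps(mt['black']) if abs(x[1][0]-199)<3][0]
print('cover disc',onz(T,ell(cov[2]),10).round(1))
g=cv2.cvtColor(T['color'],cv2.COLOR_RGB2GRAY)
m=np.zeros_like(g);m[220:248,184:216]=g[220:248,184:216]>110
for s,ce,_ in comps(m,20):print('knob',s,ce,onz(T,ce,50).round(1))
o=bot.get_obs();print(o['time'],o['tool_pos'])
E
```

```text
black tri [471.1 -94.9 131.9] 1.27
130 red [ 474.6 -205.   130. ]
130 blue [466.5  15.4 130. ]
130 green [462.5 125.7 130. ]
130 black [470.8 -94.9 130. ]
132 red [ 474.3 -204.6  132. ]
132 blue [466.3  15.5 132. ]
132 green [462.2 125.5 132. ]
132 black [470.5 -94.6 132. ]
134 red [ 474.  -204.1  134. ]
134 blue [466.   15.5 134. ]
134 green [461.9 125.3 134. ]
134 black [470.2 -94.4 134. ]
green jar cap rough [array([ 473.6, -206.9,  169.5]), np.float64(1.1)] ['170[ 473.7 -206.8  170. ]', '175[ 473.  -205.6  175. ]', '180[ 472.2 -204.4  180. ]']
blue jar cap rough [array([462.6, 125.3, 165.2]), np.float64(0.6)] ['170[461.4 124.8 170. ]', '175[460.7 124.4 175. ]', '180[460. 124. 180.]']
red jar cap rough [array([467.8,  13.5, 167.2]), np.float64(0.8)] ['170[467.   13.8 170. ]', '175[466.3  13.9 175. ]', '180[465.5  14.  180. ]']
cover disc [468.9 290.   10. ]
knob [191 228  10  10  80] [195.2125 232.5375] [468.2 290.   50. ]
0.45 [124.64775136 509.9689476  248.67400231]
```

```bash
cat >> h.py <<'E'
from scipy.spatial.transform import Rotation as Ro
def go(x,y,z,yaw=None):
    o=bot.get_obs();r=Ro.from_euler('xyz',o['tcp_rot']);p=o['tool_pos']
    s=r.inv().apply(np.array([x,y,z])-p); yw=np.degrees(o['tcp_rot'][2])
    print('t',round(o['time'],2),'at',p.round(1),'yaw',yw.round(1),'w',o['grip_width'].round(1),'F',o['contact_force'].round(1))
    print('shift',s.round(1),'turn',None if yaw is None else round(yw-yaw,1))
E
python3 -c "
from h import *
go(466.5,14,275,92.1)"
```

```text
Traceback (most recent call last):
  File "h.py", line 26, in go
    print('t',round(o['time'],2),'at',p.round(1),'yaw',yw.round(1),'w',o['grip_width'].round(1),'F',o['contact_force'].round(1))
                                                                       ^^^^^^^^^^^^^^^^^^^^^
AttributeError: 'float' object has no attribute 'round'
```

```bash
sed -i "s/o\['grip_width'\].round(1)/round(o['grip_width'],1)/" h.py
python3 -c "
from h import *
go(466.5,14,275,92.1)"
```

```text
t 0.45 at [124.6 510.  248.7] yaw 166.3 w 91.6 F [0.5 0.9 0.8]
shift [-449.9 -400.6  -26.3] turn 74.2
```

Request:
play_rows:
  moves: [0,-28,-25,-3,4.6,0,-56,-50,-6,9.2,0,-84,-75,-10,13.8,0,-112,-100,-13,18.4,0,-140,-125,-16,23,0,-168,-150,-20,27.6,0,-196,-175,-23,32.2,0,-224,-200,-26,37]

```text
time: 1.12
tool_pos: [295.3, 261.0, 275.2]
tcp_rot: [3.141, 0.0, 2.252]
contact_force: [0.4, 0.7, -0.4]
grip_width: 91.9
```

```bash
python3 -c "
from h import *
go(466.5,14,275,92.1)"
```

```text
t 1.12 at [295.3 261.  275.2] yaw 129.1 w 91.9 F [ 0.4  0.7 -0.4]
shift [-2.996e+02 -2.270e+01  2.000e-01] turn 37.0
```

Request:
play_rows:
  moves: [0,-38,-3,0,5,0,-76,-6,0,10,0,-114,-9,0,15,0,-152,-12,0,20,0,-190,-15,0,25,0,-228,-18,0,30,0,-266,-20,0,34,0,-300,-23,0,37]

```text
time: 1.78
tool_pos: [467.9, 13.5, 274.9]
tcp_rot: [3.141, 0.0, 1.606]
contact_force: [-0.4, 0.4, -0.5]
grip_width: 91.8
```

```bash
python3 -c "
from h import *
go(466.5,14,275,92.1)
snap('wrist','w2.png');snap('top','t2.png');go(466.5,14,275,92.1)"
```

```text
t 1.78 at [467.9  13.5 274.9] yaw 92.0 w 91.8 F [-0.4  0.4 -0.5]
shift [ 0.6 -1.4 -0.1] turn -0.1
t 1.88 at [469.1  12.  274.4] yaw 91.9 w 91.8 F [-0.4  0.4  0.4]
shift [ 2.1 -2.5 -0.6] turn -0.2
```

View pics/w2.png

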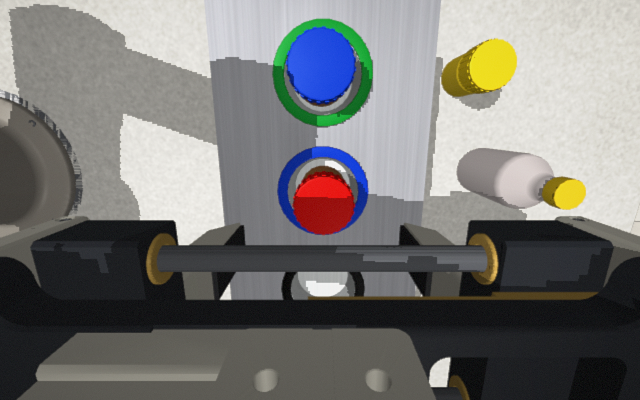

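View pics/t2.png

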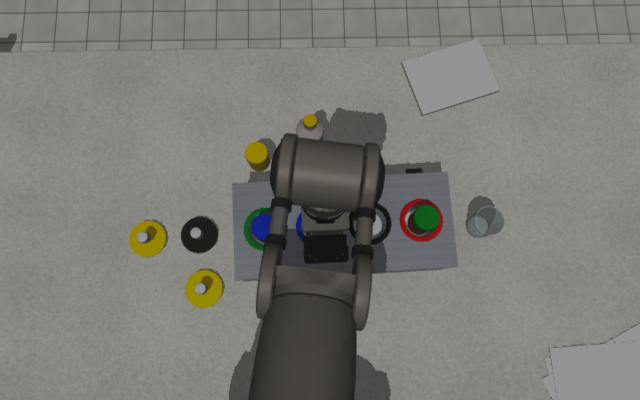

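The wrist view shows the red cap at (324,203) between the open jaws, the blue jar at (321,65), and the green and blue rims. I'll cross-check the positions from this view.

```bash
cat >> h.py <<'E'
def wcam():
    o=bot.get_obs();c=dict(bot.capture('wrist'))
    A=np.eye(4);A[:3,:3]=Ro.from_euler('xyz',o['tcp_rot']).as_matrix();A[:3,3]=o['tool_pos']
    c['world_to_cam']=np.linalg.inv(A@c['T_tool_cam']);return c
def ell(m):
    cs,_=cv2.findContours(m.astype(np.uint8),cv2.RETR_EXTERNAL,cv2.CHAIN_APPROX_NONE)
    c=max(cs,key=cv2.contourArea);return cv2.fitEllipse(cv2.convexHull(c))
def wrep():
    c=wcam()
    for k,m in masks(c['color']).items():
        m=m.copy()
        if k=='black': continue
        for s,ce,mm in comps(m,400):
            e=ell(mm); z=178 if s[2]<85 else 132
            print(k,s,np.round(e[0],1),np.round(e[1],1),z,onz(c,e[0],z).round(1))
    return c
E
python3 -c "
from h import *
wrep()
go(466.5,14,275,92.1)"
```

```text
red [ 291  169   63   64 2999] [322.  200.7] [61.4 63.1] 178 [468.3  16.5 178. ]
blue [ 284   24   71   79 4193] [319.   62.3] [69.7 78.3] 178 [462.4 123.9 178. ]
blue [ 276  145   91   88 1981] [321.4 188.6] [88.5 90.5] 132 [467.7  17.  132. ]
green [ 271   16  101  108 2952] [320.9  69.8] [ 99.8 107.9] 132 [463.6 127.  132. ]
t 1.93 at [467.5  13.9 274.3] yaw 92.1 w 92.1 F [-0.9  0.4 -0.3]
shift [ 0.1 -1.  -0.7] turn -0.0
```

Request:
play_rows:
  moves: [0,1,0,25,0,0,1,0,50,0,0,1,0,75,0,0,1,0,90,0,0,1,0,100,0,0,1,0,107,0,0,1,0,107,0,0,1,0,107,0]

```text
time: 2.6
tool_pos: [466.6, 17.4, 168.1]
tcp_rot: [3.141, -0.0, 1.611]
contact_force: [0.1, -0.1, 0.1]
grip_width: 91.9
```

```bash
python3 -c "
from h import *
c=snap('side','s3.png');snap('wrist','w3.png')
go(467.5,15,167,92.1)"
```

```text
t 2.7 at [467.1  17.  168.6] yaw 92.3 w 91.9 F [-0.8  1.1  0.7]
shift [-2.   0.3  1.6] turn 0.2
```

View pics/s3.png

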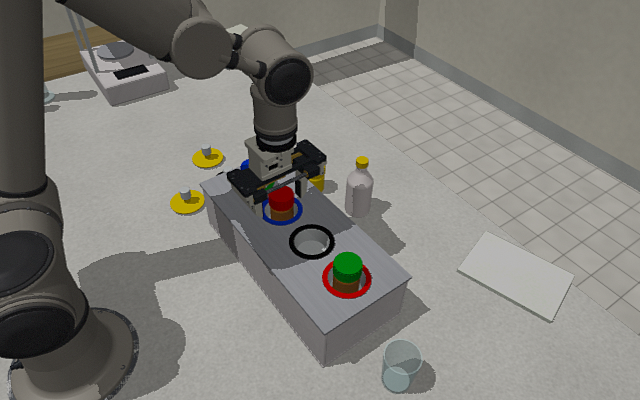

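View pics/w3.png

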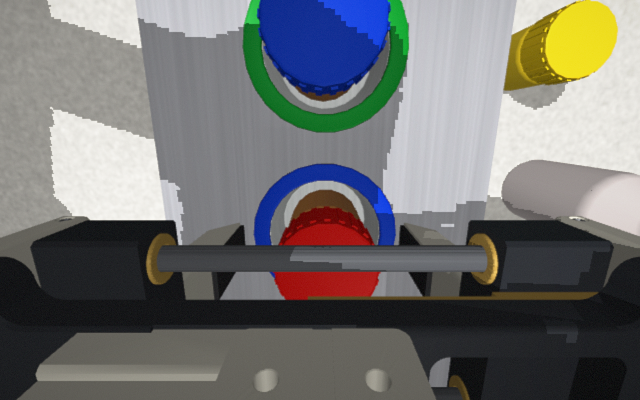

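The side and wrist views show the red cap (282,198) centred between the jaws, with the fingertips clear of the rim. I'll close on it.

Request:
play_rows:
  moves: [0,-1,0,1,0,255,-1,0,1,0,255,-1,0,1,0,255,-1,0,1,0,255,-1,0,1,0,255,-1,0,1,0,255,-1,0,1,0,255,-1,0,1,0]

```text
time: 3.37
tool_pos: [467.2, 15.6, 166.9]
tcp_rot: [3.141, 0.0, 1.61]
contact_force: [0.7, 0.3, -0.2]
grip_width: 51.7
```

```bash
python3 -c "
from h import *
for i in range(3):
  wcam();go(467.5,15,167,92.1)"
```

```text
t 3.42 at [467.1  15.7 166.8] yaw 92.3 w 51.4 F [ 1.7 -0.3  0.1]
shift [-0.7  0.4 -0.2] turn 0.2
t 3.47 at [467.1  15.7 166.8] yaw 92.3 w 51.6 F [ 1.1 -0.7  1.1]
shift [-0.7  0.4 -0.2] turn 0.2
t 3.52 at [467.1  15.7 166.8] yaw 92.3 w 51.8 F [ 1.4  0.  -0.4]
shift [-0.7  0.4 -0.2] turn 0.2
```

Request:
play_rows:
  moves: [255,0,0,-10,0,255,0,0,-25,0,255,0,0,-45,0,255,0,0,-65,0,255,-15,0,-75,0,255,-40,0,-75,0,255,-70,0,-75,0,255,-90,0,-75,0]

```text
time: 4.18
tool_pos: [470.0, -75.9, 241.6]
tcp_rot: [-3.141, 0.0, 1.611]
contact_force: [0.5, 0.5, -1.3]
grip_width: 51.5
```

Request:
play_rows:
  moves: [255,-14,0,0,0,255,-19,0,0,0,255,-19,0,0,0,255,-19,0,0,0,255,-19,0,0,0]

```text
time: 4.6
tool_pos: [470.9, -92.3, 241.5]
tcp_rot: [-3.141, -0.001, 1.611]
contact_force: [-0.2, -0.5, -1.8]
grip_width: 51.6
```

```bash
python3 -c "
from h import *
go(471,-93.5,167,92.1)
c=wrep();cv2.imwrite('pics/w4.png',c['color'][:,:,::-1]);snap('side','s4.png')"
```

```text
t 4.6 at [470.9 -92.3 241.5] yaw 92.3 w 51.6 F [-0.2 -0.5 -1.8]
shift [-1.3  0.1 74.5] turn 0.2
red [ 272  205   99   41 2951] [320.8 252.1] [93.8 99.5] 132 [ 471.1 -140.7  132. ]
red [ 268  272  108   24 2430] [321.6 275.5] [ 67.9 107.5] 132 [ 472.9 -164.8  132. ]
blue [ 268    9  114  122 4300] [324.6  69.6] [113.4 122.6] 132 [467.7  17.3 132. ]
```

View pics/w4.png

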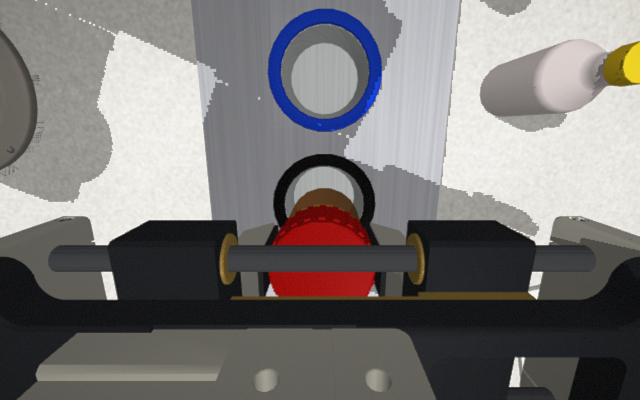

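View pics/s4.png

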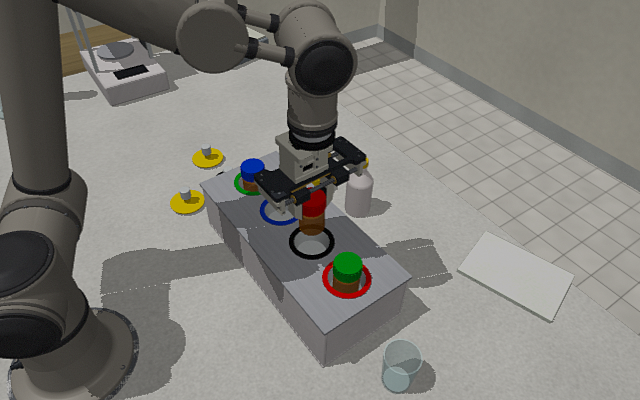

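Request:
play_rows:
  moves: [255,-1,0,15,0,255,-1,0,32,0,255,-1,0,48,0,255,-1,0,60,0,255,-1,0,68,0,255,-1,0,72,0,255,-1,0,74,0,255,-1,0,74,0]

```text
time: 5.37
tool_pos: [471.3, -94.1, 167.8]
tcp_rot: [3.141, -0.0, 1.611]
contact_force: [0.3, 0.0, -2.4]
grip_width: 51.5
```

```bash
python3 -c "
from h import *
go(471,-93.5,166.8,92.1)"
```

```text
t 5.37 at [471.3 -94.1 167.8] yaw 92.3 w 51.5 F [ 0.3  0.  -2.4]
shift [ 0.6 -0.3  1. ] turn 0.2
```

Still carrying the weight. I'll ease down 1 mm and then open.

Request:
play_rows:
  moves: [255,0,0,1,0,255,0,0,1,0,255,0,0,1,0,255,0,0,1,0]

```text
time: 5.7
tool_pos: [471.3, -94.3, 167.1]
tcp_rot: [3.141, 0.0, 1.61]
contact_force: [-0.8, 0.0, -1.6]
grip_width: 51.4
```

Request:
play_rows:
  moves: [0,0,0,0,0,0,0,0,0,0,0,0,0,0,0,0,0,0,0,0,0,0,0,0,0,0,0,0,0,0]

```text
time: 6.2
tool_pos: [471.2, -94.2, 166.8]
tcp_rot: [3.141, -0.0, 1.61]
contact_force: [-0.3, -0.7, -0.3]
grip_width: 86.8
```

Request:
play_rows:
  moves: [0,0,0,-15,0,0,0,0,-40,0,0,0,0,-70,0,0,0,0,-95,0,0,15,0,-105,0,0,45,0,-107,0,0,80,0,-107,0,0,115,0,-107,0]

```text
time: 6.87
tool_pos: [466.5, 21.5, 274.1]
tcp_rot: [3.141, -0.0, 1.608]
contact_force: [0.6, -0.1, -0.3]
grip_width: 91.7
```

```bash
python3 -c "
from h import *
go(463,125,275,92.1)
wrep();snap('side','s5.png')"
```

```text
t 6.87 at [466.5  21.5 274.1] yaw 92.2 w 91.7 F [ 0.6 -0.1 -0.3]
shift [103.5   0.4  -0.9] turn 0.1
blue [ 288   38   70   76 3998] [322.5  75.5] [69.3 75.1] 178 [462.4 124.4 178. ]
blue [ 279  155   90   87 2436] [323.6 198.1] [87.2 89.8] 132 [467.8  17.  132. ]
green [ 275   29   99  106 3025] [323.8  81.4] [ 98.8 105.9] 132 [463.6 126.9 132. ]
```

View pics/s5.png

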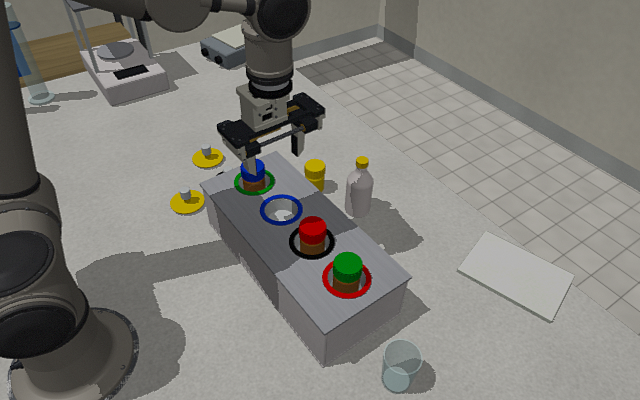

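The side view shows the red jar standing upright in the black well at (312,237), and the empty blue well at (281,209). The blue jar is next.

Request:
play_rows:
  moves: [0,35,0,0,0,0,68,0,0,0,0,90,0,0,0,0,102,0,0,0,0,102,0,15,0,0,102,0,40,0,0,102,0,65,0,0,102,0,85,0]

```text
time: 7.63
tool_pos: [462.3, 122.0, 187.2]
tcp_rot: [-3.141, 0.0, 1.61]
contact_force: [0.5, -0.1, -1.2]
grip_width: 91.9
```

```bash
python3 -c "
from h import *
go(463,124.2,166.8,92.1)"
```

```text
t 7.63 at [462.3 122.  187.2] yaw 92.3 w 91.9 F [ 0.5 -0.1 -1.2]
shift [ 2.2  0.8 20.4] turn 0.2
```

Request:
play_rows:
  moves: [0,1,0,10,0,0,1,0,17,0,0,1,0,19.5,0,0,1,0,19.5,0,0,1,0,19.5,0]

```text
time: 8.05
tool_pos: [463.1, 123.4, 169.9]
tcp_rot: [3.14, -0.0, 1.61]
contact_force: [0.4, -1.0, 0.4]
grip_width: 91.4
```

Request:
play_rows:
  moves: [255,0,0,0,0,255,0,0,0,0,255,0,0,0,0,255,0,0,0,0,255,0,0,0,0,255,0,0,0,0,255,0,0,0,0,255,0,0,0,0]

```text
time: 8.72
tool_pos: [462.6, 123.6, 169.3]
tcp_rot: [3.141, -0.0, 1.61]
contact_force: [0.1, 1.1, 0.9]
grip_width: 52.0
```

Request:
play_rows:
  moves: [255,0,0,-10,0,255,0,0,-25,0,255,0,0,-45,0,255,0,0,-65,0,255,-15,0,-75,0,255,-40,0,-75,0,255,-70,0,-75,0,255,-90,0,-75,0]

```text
time: 9.38
tool_pos: [465.9, 32.0, 244.2]
tcp_rot: [-3.142, 0.001, 1.611]
contact_force: [0.5, -0.4, -1.4]
grip_width: 51.5
```

```bash
python3 -c "
from h import *
go(467.5,16,167,92.1)"
```

```text
t 9.38 at [465.9  32.  244.2] yaw 92.3 w 51.5 F [ 0.5 -0.4 -1.4]
shift [-16.    1.   77.2] turn 0.2
```

Request:
play_rows:
  moves: [255,-12,0,0,0,255,-17,0,0,0,255,-17,0,0,0,255,-17,0,0,0,255,-17,0,0,0]

```text
time: 9.8
tool_pos: [466.7, 17.4, 244.1]
tcp_rot: [-3.141, -0.0, 1.611]
contact_force: [1.4, 1.1, -1.1]
grip_width: 51.3
```

```bash
python3 -c "
from h import *
go(467.5,16,169.3,92.1);snap('side','s6.png')"
```

```text
t 9.8 at [466.7  17.4 244.1] yaw 92.3 w 51.3 F [ 1.4  1.1 -1.1]
shift [-1.5  0.8 74.8] turn 0.2
```

View pics/s6.png

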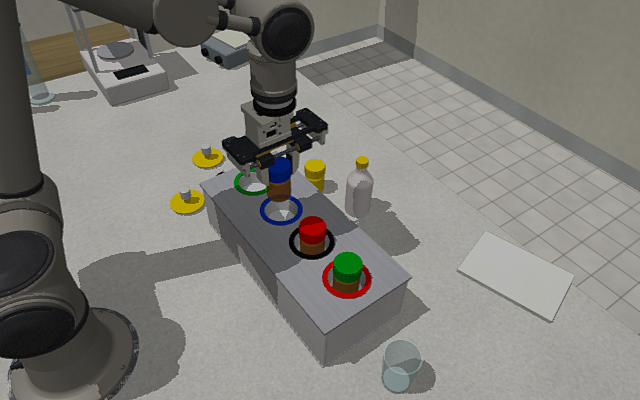

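The blue jar hangs upright at (279,180), above the blue rim at (281,209). Lowering it now.

Request:
play_rows:
  moves: [255,-1,1,15,0,255,-1,1,32,0,255,-1,1,48,0,255,-1,1,60,0,255,-1,1,68,0,255,-1,1,72,0,255,-1,1,74,0,255,-1,1,75,0]

```text
time: 10.52
tool_pos: [468.1, 16.0, 169.4]
tcp_rot: [3.141, -0.0, 1.611]
contact_force: [1.4, -0.3, -1.8]
grip_width: 51.8
```

Request:
play_rows:
  moves: [255,0,0,0.5,0,255,0,0,0.5,0,255,0,0,0.5,0]

```text
time: 10.77
tool_pos: [468.1, 15.8, 169.3]
tcp_rot: [3.14, 0.0, 1.61]
contact_force: [-0.4, 0.0, 0.3]
grip_width: 51.3
```

Request:
play_rows:
  moves: [0,0,0,0,0,0,0,0,0,0,0,0,0,0,0,0,0,0,0,0,0,0,0,0,0,0,0,0,0,0]

```text
time: 11.27
tool_pos: [467.8, 15.7, 168.7]
tcp_rot: [3.142, -0.0, 1.61]
contact_force: [-0.1, -0.2, -0.3]
grip_width: 87.2
```

Request:
play_rows:
  moves: [0,0,0,-15,0,0,0,0,-40,0,0,0,0,-70,0,0,0,0,-95,0,0,-15,0,-105,0,0,-45,0,-105,0,0,-80,0,-105,0,0,-115,0,-105,0]

```text
time: 11.93
tool_pos: [472.3, -100.1, 274.1]
tcp_rot: [3.141, 0.0, 1.612]
contact_force: [1.0, -0.1, -0.6]
grip_width: 91.7
```

Request:
play_rows:
  moves: [0,-35,0,0,0,0,-65,0,0,0,0,-90,0,0,0,0,-105,0,0,0,0,-105,0,0,0,0,-105,0,0,0,0,-105,0,0,0]

```text
time: 12.52
tool_pos: [476.4, -203.0, 273.6]
tcp_rot: [-3.141, -0.001, 1.611]
contact_force: [-0.6, 0.5, -0.0]
grip_width: 91.9
```

```bash
python3 -c "
from h import *
go(473.5,-206,167.5,92.1)
c=wrep();cv2.imwrite('pics/w7.png',c['color'][:,:,::-1]);snap('side','s7.png')"
```

```text
t 12.52 at [ 476.4 -203.   273.6] yaw 92.3 w 91.9 F [-0.6  0.5 -0. ]
shift [ -3.   -3.  106.1] turn 0.2
red [ 288   31   71   79 4171] [323.1  69.5] [69.9 77.5] 178 [472.2 -95.9 178. ]
red [ 277  150   91   87 1951] [322.1 193.8] [88.  90.4] 132 [ 475.9 -202.8  132. ]
green [ 290  175   62   63 2988] [320.4 206.3] [60.9 63.1] 178 [ 474.4 -203.   178. ]
```

View pics/w7.png

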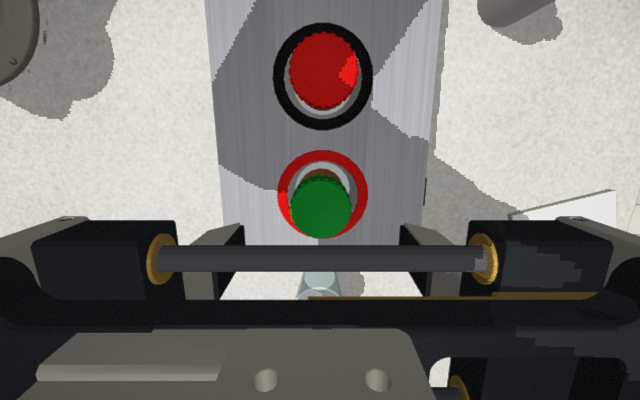

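View pics/s7.png

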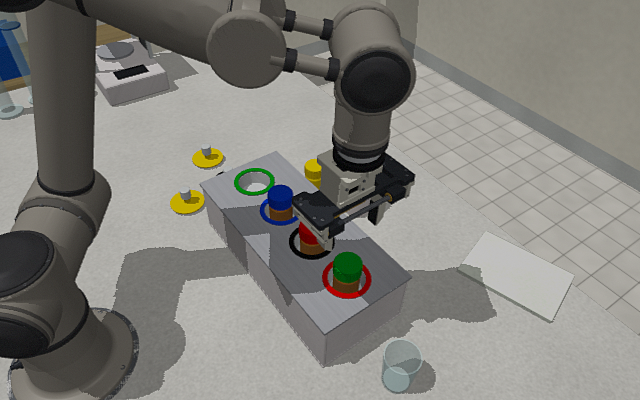

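Wrist view: the green cap is at (320,206) in the red rim, and the red jar is at (323,70) in the black rim. The side view shows the blue jar home at (280,205).

Request:
play_rows:
  moves: [0,-1,-2,25,0,0,-1,-2,50,0,0,-1,-2,75,0,0,-1,-2,90,0,0,-1,-2,100,0,0,-1,-2,106,0,0,-1,-2,106,0,0,-1,-2,106,0]

```text
time: 13.28
tool_pos: [475.0, -205.0, 168.4]
tcp_rot: [3.141, 0.0, 1.611]
contact_force: [0.7, -0.4, -0.1]
grip_width: 91.7
```

Request:
play_rows:
  moves: [255,0,0,0,0,255,0,0,0,0,255,0,0,0,0,255,0,0,0,0,255,0,0,0,0,255,0,0,0,0,255,0,0,0,0,255,0,0,0,0]

```text
time: 13.95
tool_pos: [474.6, -205.2, 167.8]
tcp_rot: [3.141, 0.0, 1.61]
contact_force: [-0.2, -0.9, 0.6]
grip_width: 51.3
```

Request:
play_rows:
  moves: [255,0,0,-10,0,255,0,0,-25,0,255,0,0,-45,0,255,0,0,-65,0,255,0,0,-85,0,255,0,0,-100,0,255,0,0,-108,0,255,0,0,-108,0]

```text
time: 14.62
tool_pos: [475.1, -205.5, 277.8]
tcp_rot: [3.138, 0.002, 1.61]
contact_force: [-0.4, 0.5, -1.8]
grip_width: 51.5
```

```bash
python3 -c "
from h import *
go(463,125.5,167.5,92.1)
snap('side','s8.png')"
```

```text
t 14.62 at [ 475.1 -205.5  277.8] yaw 92.3 w 51.5 F [-0.4  0.5 -1.8]
shift [331.5   0.6 109.7] turn 0.2
```

View pics/s8.png

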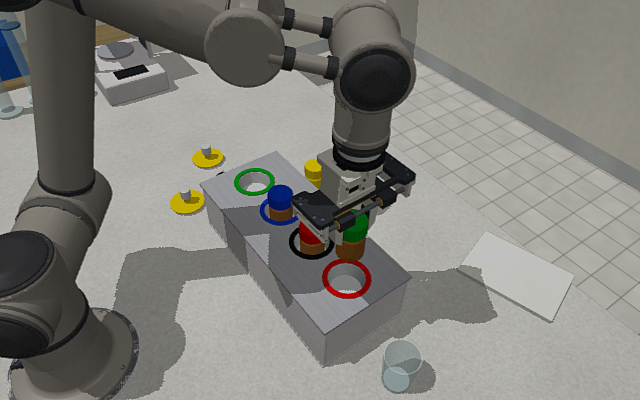

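The green jar is lifted upright at (351,240). I'll carry it over the others to the green well.

Request:
play_rows:
  moves: [255,8,0,0,0,255,24,0,0,0,255,48,0,0,0,255,76,0,0,0,255,104,0,0,0,255,132,0,0,0,255,160,0,0,0,255,188,0,0,0]

```text
time: 15.33
tool_pos: [466.0, -15.4, 274.4]
tcp_rot: [-3.139, -0.001, 1.61]
contact_force: [0.8, -0.0, -1.1]
grip_width: 51.6
```

```bash
python3 -c "
from h import *
go(463,125.5,167.5,92.1)"
```

```text
t 15.33 at [466.  -15.4 274.4] yaw 92.3 w 51.6 F [ 0.8 -0.  -1.1]
shift [140.9   2.8 107.1] turn 0.2
```

Request:
play_rows:
  moves: [255,28,1,0,0,255,56,1,0,0,255,84,1,0,0,255,108,1,0,0,255,126,1,0,0,255,138,1,0,0,255,142,1,0,0,255,142,1,0,0]

```text
time: 16.0
tool_pos: [461.7, 125.5, 274.7]
tcp_rot: [-3.139, -0.0, 1.612]
contact_force: [0.1, -0.2, -1.5]
grip_width: 51.7
```

Request:
play_rows:
  moves: [255,0,0,0,0,255,0,0,0,0,255,0,0,0,0]

```text
time: 16.25
tool_pos: [462.5, 123.8, 275.5]
tcp_rot: [-3.141, 0.0, 1.609]
contact_force: [0.4, -0.2, -1.5]
grip_width: 51.6
```

```bash
python3 -c "
from h import *
go(463,125.5,167.5,92.1);snap('side','s9.png');snap('wrist','w9.png')"
```

```text
t 16.25 at [462.5 123.8 275.5] yaw 92.2 w 51.6 F [ 0.4 -0.2 -1.5]
shift [  1.7   0.6 108. ] turn 0.1
```

View pics/s9.png

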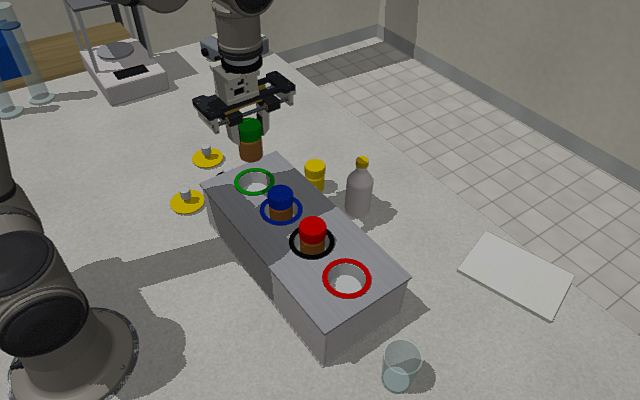

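View pics/w9.png

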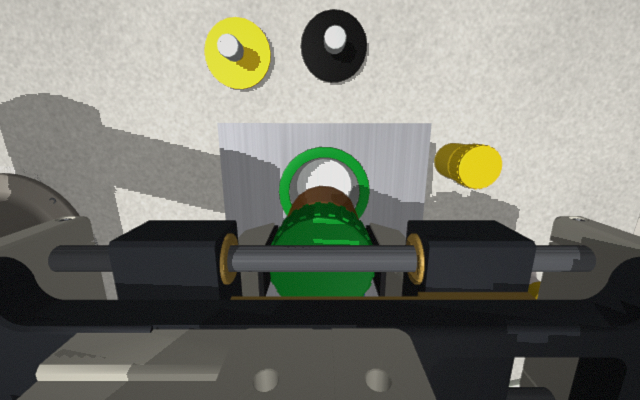

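The green jar hangs upright above the green rim: (250,140) in the side view, with the rim at (325,188) in the wrist view. The wrist view also shows the black cover at (334,46). Lowering.

Request:
play_rows:
  moves: [255,2,0,18,0,255,2,0,40,0,255,2,0,62,0,255,2,0,80,0,255,2,0,94,0,255,2,0,102,0,255,2,0,106,0,255,2,0,107,0]

```text
time: 17.02
tool_pos: [462.4, 126.4, 168.5]
tcp_rot: [-3.141, -0.0, 1.61]
contact_force: [-0.8, 0.6, -0.5]
grip_width: 51.6
```

Request:
play_rows:
  moves: [255,0,0,0.5,0,255,0,0,0.5,0,255,0,0,0.5,0]

```text
time: 17.27
tool_pos: [462.9, 126.6, 169.0]
tcp_rot: [3.14, -0.0, 1.61]
contact_force: [-0.1, 0.5, -0.7]
grip_width: 51.4
```

Request:
play_rows:
  moves: [255,0,0,0.5,0,255,0,0,1,0,255,0,0,1,0,255,0,0,1,0]

```text
time: 17.6
tool_pos: [462.7, 126.7, 167.7]
tcp_rot: [3.141, -0.0, 1.61]
contact_force: [0.0, 0.7, 3.1]
grip_width: 51.4
```

Request:
play_rows:
  moves: [0,0,0,0,0,0,0,0,0,0,0,0,0,0,0,0,0,0,0,0,0,0,0,0,0,0,0,0,0,0]

```text
time: 18.1
tool_pos: [462.4, 126.6, 167.1]
tcp_rot: [-3.141, -0.0, 1.61]
contact_force: [-0.7, 0.1, -0.3]
grip_width: 87.0
```

Request:
play_rows:
  moves: [0,0,0,-15,0,0,0,0,-40,0,0,0,0,-70,0,0,0,0,-95,0,0,-15,0,-105,0,0,-45,0,-105,0,0,-80,0,-105,0,0,-115,0,-105,0]

```text
time: 18.77
tool_pos: [466.8, 10.8, 272.6]
tcp_rot: [3.141, 0.0, 1.612]
contact_force: [0.6, 0.1, 0.9]
grip_width: 91.8
```

Request:
play_rows:
  moves: [0,-35,0,0,0,0,-65,0,0,0,0,-90,0,0,0,0,-105,0,0,0,0,-107,0,0,0,0,-107,0,0,0,0,-107,0,0,0]

```text
time: 19.35
tool_pos: [471.1, -94.7, 272.1]
tcp_rot: [-3.141, -0.001, 1.61]
contact_force: [-0.3, 0.0, -1.4]
grip_width: 91.9
```

```bash
python3 -c "
from h import *
go(471.5,-95.5,167.5,92.1)
c=wrep();cv2.imwrite('pics/w10.png',c['color'][:,:,::-1]);snap('side','s10.png')"
```

```text
t 19.35 at [471.1 -94.7 272.1] yaw 92.3 w 91.9 F [-0.3  0.  -1.4]
shift [ -0.9   0.4 104.6] turn 0.2
red [ 293  173   64   65 3129] [324.3 206.1] [62.8 64.3] 178 [472.3 -94.  178. ]
blue [ 274   20  101  109 7186] [324.   73.8] [100.4 108.4] 132 [467.7  16.9 132. ]
```

View pics/s10.png

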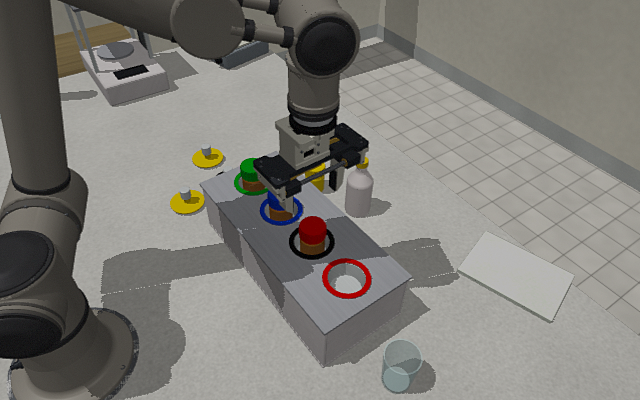

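The green jar is home at (252,176) and blue is at (281,205). Now red, at (312,237), goes from the black well to the red one.

Request:
play_rows:
  moves: [0,0,0.5,25,0,0,0,0.5,50,0,0,0,0.5,75,0,0,0,0.5,90,0,0,0,0.5,100,0,0,0,0.5,105,0,0,0,0.5,105,0,0,0,0.5,105,0]

```text
time: 20.12
tool_pos: [472.0, -94.7, 167.6]
tcp_rot: [3.141, 0.0, 1.611]
contact_force: [-0.2, -0.7, 0.3]
grip_width: 91.5
```

Request:
play_rows:
  moves: [255,0,0,0,0,255,0,0,0,0,255,0,0,0,0,255,0,0,0,0,255,0,0,0,0,255,0,0,0,0,255,0,0,0,0,255,0,0,0,0]

```text
time: 20.78
tool_pos: [471.9, -95.3, 167.3]
tcp_rot: [3.141, 0.0, 1.61]
contact_force: [0.3, 0.1, 0.7]
grip_width: 51.6
```

Request:
play_rows:
  moves: [255,0,0,-10,0,255,0,0,-25,0,255,0,0,-45,0,255,0,0,-65,0,255,-15,0,-75,0,255,-40,0,-75,0,255,-70,0,-75,0,255,-90,0,-75,0]

```text
time: 21.45
tool_pos: [475.1, -186.9, 242.2]
tcp_rot: [-3.141, 0.001, 1.61]
contact_force: [0.1, 0.1, -2.2]
grip_width: 51.6
```

Request:
play_rows:
  moves: [255,-14,0,0,0,255,-19,0,0,0,255,-19,0,0,0,255,-19,0,0,0,255,-19,0,0,0]

```text
time: 21.87
tool_pos: [475.9, -203.0, 242.1]
tcp_rot: [-3.141, -0.001, 1.611]
contact_force: [0.7, 1.0, -2.1]
grip_width: 51.3
```

```bash
python3 -c "
from h import *
go(475,-203.8,167.5,92.1)
snap('side','s11.png');c=wcam();cv2.imwrite('pics/w11.png',c['color'][:,:,::-1])"
```

```text
t 21.87 at [ 475.9 -203.   242.1] yaw 92.3 w 51.3 F [ 0.7  1.  -2.1]
shift [-0.8 -0.9 74.6] turn 0.2
```

View pics/s11.png

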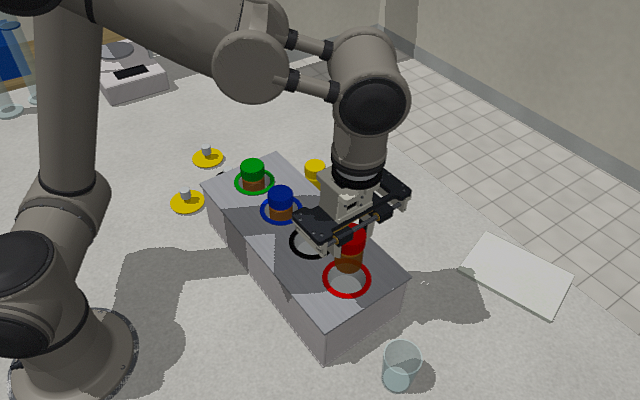

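The red jar hangs upright over the red rim at (346,278). Lowering.

Request:
play_rows:
  moves: [255,0,-0.5,15,0,255,0,-0.5,32,0,255,0,-0.5,48,0,255,0,-0.5,60,0,255,0,-0.5,68,0,255,0,-0.5,72,0,255,0,-0.5,74,0,255,0,-0.5,74.5,0]

```text
time: 22.63
tool_pos: [475.7, -204.0, 167.9]
tcp_rot: [3.141, 0.0, 1.611]
contact_force: [-0.2, 0.4, -1.5]
grip_width: 51.4
```

Request:
play_rows:
  moves: [255,0,0,0.5,0,255,0,0,0.5,0,255,0,0,0.5,0,255,0,0,0.5,0]

```text
time: 22.97
tool_pos: [475.6, -204.2, 167.6]
tcp_rot: [3.141, 0.0, 1.61]
contact_force: [0.1, 0.0, -2.5]
grip_width: 51.4
```

Request:
play_rows:
  moves: [255,0,0,0.7,0,255,0,0,0.7,0,255,0,0,0.7,0,255,0,0,0.7,0]

```text
time: 23.3
tool_pos: [475.7, -204.4, 167.3]
tcp_rot: [3.141, 0.001, 1.61]
contact_force: [-1.0, 0.5, 6.1]
grip_width: 51.7
```

Seated: the force is now upward. I'll release, rise, and head for the cover.

Request:
play_rows:
  moves: [0,0,0,0,0,0,0,0,0,0,0,0,0,0,0,0,0,0,0,0,0,0,0,0,0,0,0,0,0,0]

```text
time: 23.8
tool_pos: [475.5, -204.1, 166.4]
tcp_rot: [-3.141, -0.0, 1.61]
contact_force: [-1.0, -0.0, 0.2]
grip_width: 86.9
```

Request:
play_rows:
  moves: [0,0,0,-15,0,0,0,0,-40,0,0,0,0,-70,0,0,0,0,-95,0,0,15,0,-105,0,0,45,0,-105,0,0,80,0,-105,0,0,115,0,-105,0]

```text
time: 24.47
tool_pos: [470.2, -87.5, 270.9]
tcp_rot: [-3.141, -0.001, 1.609]
contact_force: [0.4, -0.7, -0.1]
grip_width: 91.8
```

Request:
play_rows:
  moves: [0,35,0,0,0,0,70,0,0,0,0,105,0,0,0,0,140,0,0,0,0,175,0,0,0,0,210,0,0,0,0,245,0,0,0,0,280,0,0,0]

```text
time: 25.13
tool_pos: [458.6, 192.8, 270.9]
tcp_rot: [-3.141, -0.0, 1.611]
contact_force: [0.2, 0.4, -0.6]
grip_width: 91.9
```

Request:
play_rows:
  moves: [0,30,0,0,0,0,45,0,0,0,0,50,0,0,0,0,50,0,0,0,0,50,0,0,0]

```text
time: 25.55
tool_pos: [457.5, 240.1, 271.1]
tcp_rot: [-3.141, 0.001, 1.611]
contact_force: [-1.0, 1.0, 0.7]
grip_width: 92.0
```

```bash
python3 -c "
from h import *
go(468.5,290,275,92.1)
c=wcam();cv2.imwrite('pics/w12.png',c['color'][:,:,::-1]);snap('side','s12.png')
for s,ce,m in comps(masks(c['color'])['black'],500):
  if s[1]<200 and s[2]<200:
    e=ell(m);print(s,e,onz(c,e[0],10))
"
```

```text
t 25.55 at [457.5 240.1 271.1] yaw 92.3 w 92.0 F [-1.   1.   0.7]
shift [49.4 13.  -4. ] turn 0.2
[ 304  107   61   62 2573] ((333.57666015625, 137.5812225341797), (60.61784744262695, 61.71182632446289), 6.585411548614502) [470.3325638  291.53666997  10.        ]
```

View pics/w12.png

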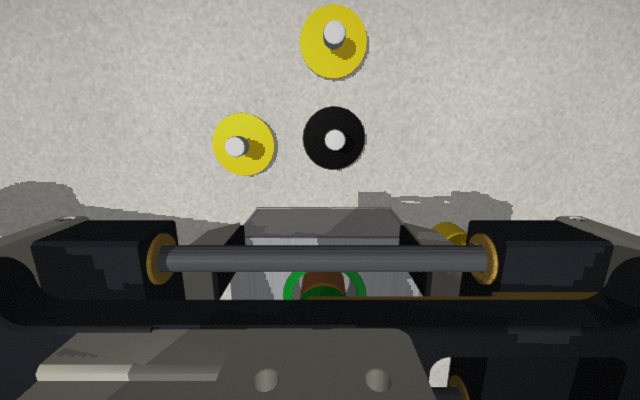

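View pics/s12.png

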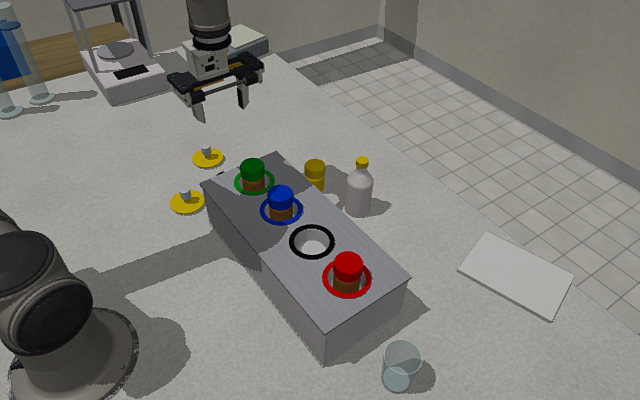

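All three jars are home: green (252,176), blue (281,205), red (347,267). The black well at (311,242) is empty, and the black cover shows at (334,138) in the wrist view. I'll go to its knob.

Request:
play_rows:
  moves: [80,20,6,0,0,80,40,12,0,0,80,50,14,10,0,80,50,14,40,0,80,50,14,75,0,80,50,14,110,0,80,50,14,130,0,80,50,14,140,0]

```text
time: 26.32
tool_pos: [468.1, 289.2, 127.7]
tcp_rot: [-3.136, 0.003, 1.609]
contact_force: [0.1, -0.6, 0.9]
grip_width: 62.9
```

Request:
play_rows:
  moves: [80,0,0,0,0,80,0,0,0,0]

```text
time: 26.48
tool_pos: [470.4, 290.7, 131.9]
tcp_rot: [3.141, -0.0, 1.61]
contact_force: [0.2, 0.2, 0.9]
grip_width: 63.3
```

```bash
python3 -c "
from h import *
go(469.5,290.5,41,92.1)
c=wcam();cv2.imwrite('pics/w13.png',c['color'][:,:,::-1]);snap('side','s13.png')
"
```

```text
t 26.48 at [470.4 290.7 131.9] yaw 92.2 w 63.3 F [0.2 0.2 0.9]
shift [-0.1 -0.9 90.9] turn 0.1
```

View pics/w13.png

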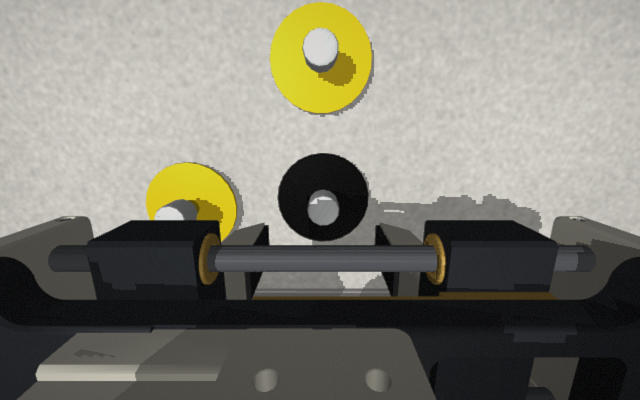

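View pics/s13.png

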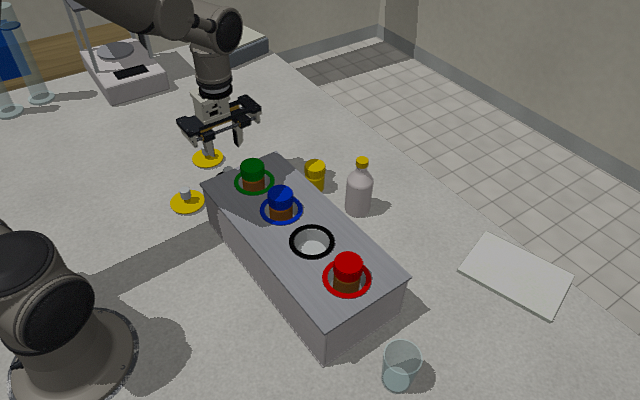

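```bash
python3 -c "
from h import *
c=wcam()
for s,ce,m in comps(masks(c['color'])['black'],500):
  print(s)
  if s[1]<200 and s[2]<200:
    e=ell(m);print(s,e,onz(c,e[0],10))
print(onz(c,(323,206),50));go(469.5,290.5,41,92.1)
"
```

```text
[ 278  154   89   87 5104]
[ 278  154   89   87 5104] ((321.8607482910156, 197.15882873535156), (86.3546371459961, 88.61427307128906), 88.33817291259766) [470.54825019 292.45890333  10.        ]
[    0   220   640   180 45487]
[ 418  221  176   76 4950]
[471.25983326 295.03595258  50.        ]
t 26.63 at [471.  291.3 133.3] yaw 92.2 w 62.9 F [-0.3  1.1 -0.4]
shift [-0.9 -1.8 92.3] turn 0.1
```

Request:
play_rows:
  moves: [80,0,-0.5,20,0,80,0,-0.5,42,0,80,0,-0.5,62,0,80,0,-0.5,76,0,80,0,-0.5,86,0,80,0,-0.5,91,0,80,0,-0.5,91,0,80,0,-0.5,91,0]

```text
time: 27.3
tool_pos: [470.0, 291.3, 41.3]
tcp_rot: [3.14, -0.001, 1.61]
contact_force: [-0.8, -0.4, -0.2]
grip_width: 63.1
```

Request:
play_rows:
  moves: [255,0,0,0,0,255,0,0,0,0,255,0,0,0,0,255,0,0,0,0,255,0,0,0,0,255,0,0,0,0,255,0,0,0,0,255,0,0,0,0]

```text
time: 27.97
tool_pos: [469.7, 291.1, 40.7]
tcp_rot: [3.141, -0.0, 1.61]
contact_force: [0.2, 0.7, 1.6]
grip_width: 25.1
```

```bash
python3 -c "
from h import *
go(469.5,290.5,41,92.1)
c=wcam();cv2.imwrite('pics/w14.png',c['color'][:,:,::-1])
"
```

```text
t 27.97 at [469.7 291.1  40.7] yaw 92.3 w 25.1 F [0.2 0.7 1.6]
shift [-0.6 -0.3 -0.3] turn 0.2
```

View pics/w14.png

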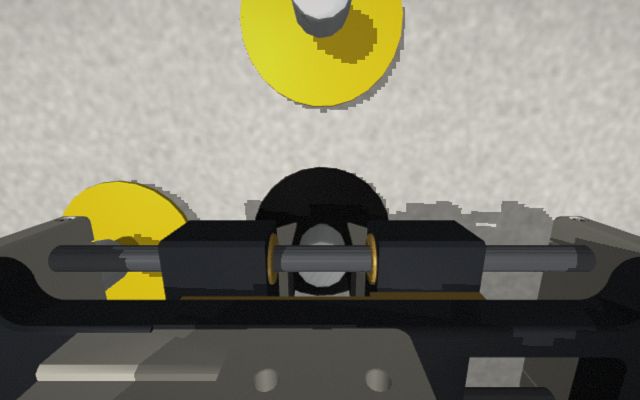

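The jaws hold the knob (width 25.1, black disc below at (321,205)). Lifting.

Request:
play_rows:
  moves: [255,0,0,-10,0,255,0,0,-30,0,255,0,0,-58,0,255,0,0,-90,0,255,0,0,-125,0,255,0,0,-160,0,255,0,0,-190,0,255,0,0,-210,0]

```text
time: 28.68
tool_pos: [469.6, 291.2, 254.5]
tcp_rot: [3.138, -0.002, 1.61]
contact_force: [1.0, 1.1, -1.8]
grip_width: 25.5
```

Request:
play_rows:
  moves: [255,0,0,-8,0,255,0,0,-8,0,255,0,0,-8,0]

```text
time: 28.93
tool_pos: [468.9, 290.8, 257.6]
tcp_rot: [-3.14, 0.0, 1.61]
contact_force: [-0.3, -0.4, -2.8]
grip_width: 25.4
```

```bash
python3 -c "
from h import *
go(471,-94,200,92.1)
c=wcam();cv2.imwrite('pics/w15.png',c['color'][:,:,::-1]);snap('side','s15.png')
for s,ce,m in comps(masks(c['color'])['black'],500):print(s)
"
```

```text
t 28.93 at [468.9 290.8 257.6] yaw 92.3 w 25.4 F [-0.3 -0.4 -2.8]
shift [-384.5  -13.    57.8] turn 0.2
[    0   167   640   233 50771]
[ 51 245  93  11 560]
[288 272  68  24 924]
```

View pics/w15.png

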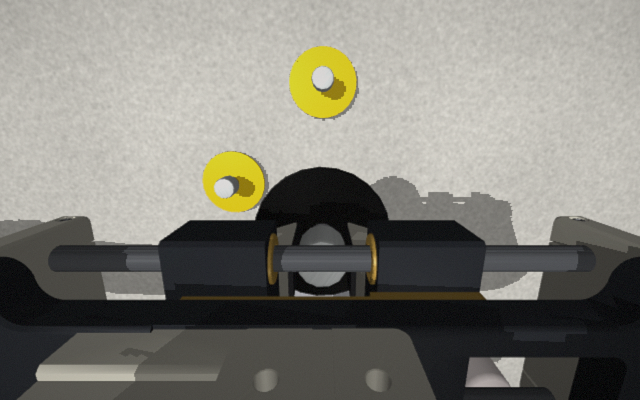

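View pics/s15.png

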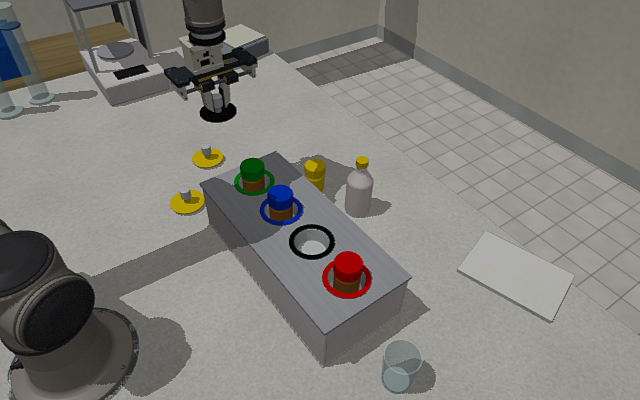

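The cover is lifted level, (218,112) in the side view. From its visible front edge I'll get its offset in the jaws.

```bash
python3 -c "
from h import *
c=wcam();T=c['T_tool_cam'];g=c['color'].max(2)
m=(g<50).astype(np.uint8)
pts=[]
for u in range(268,376,4):
    v=np.where(m[150:260,u])[0][0]+150
    if v>=218: continue
    d=T[:3,:3]@np.array([(u-c['cx'])/c['fx'],(v-.5-c['cy'])/c['fy'],1]);o=T[:3,3]
    pts.append((o+d*(30.7-o[2])/d[2])[:2])
p=np.array(pts);A=np.c_[2*p,np.ones(len(p))]
s=np.linalg.lstsq(A,(p**2).sum(1),rcond=None)[0];print('free fit',s[:2],np.sqrt(s[2]+s[0]**2+s[1]**2))
from scipy.optimize import least_squares
print(least_squares(lambda q:np.hypot(p[:,0]-q[0],p[:,1]-q[1])-43,[0,0]).x)
"
```

```text
free fit [ 1.07625295 -0.78166473] 41.02128210205381
[-1.11682573 -0.69891213]
```

Request:
play_rows:
  moves: [255,-8,0,0,0,255,-24,-1,0,0,255,-48,-2,0,0,255,-76,-3,0,0,255,-104,-4,0,0,255,-132,-5,0,0,255,-160,-6,0,0,255,-188,-6,0,0]

```text
time: 29.75
tool_pos: [470.1, 101.1, 257.8]
tcp_rot: [-3.14, 0.0, 1.61]
contact_force: [1.5, 0.2, -2.3]
grip_width: 25.2
```

Request:
play_rows:
  moves: [255,-28,-1,0,0,255,-56,-2,0,0,255,-84,-3,0,0,255,-112,-4,0,0,255,-140,-5,0,0,255,-164,-6,0,0,255,-182,-6,0,0,255,-192,-6,0,0]

```text
time: 30.42
tool_pos: [471.8, -91.5, 257.7]
tcp_rot: [-3.14, 0.0, 1.608]
contact_force: [0.3, 0.3, -1.4]
grip_width: 25.1
```

Request:
play_rows:
  moves: [255,-2,0,0,0,255,-2,0,0,0,255,-2,0,0,0]

```text
time: 30.67
tool_pos: [472.3, -90.4, 258.2]
tcp_rot: [-3.141, -0.001, 1.611]
contact_force: [0.5, -0.3, -1.8]
grip_width: 25.3
```

```bash
python3 -c "
from h import *
go(471.2,-93.8,145,92.1)
snap('side','s16.png')
"
```

```text
t 30.67 at [472.3 -90.4 258.2] yaw 92.3 w 25.3 F [ 0.5 -0.3 -1.8]
shift [ -3.4  -1.2 113.2] turn 0.2
```

View pics/s16.png

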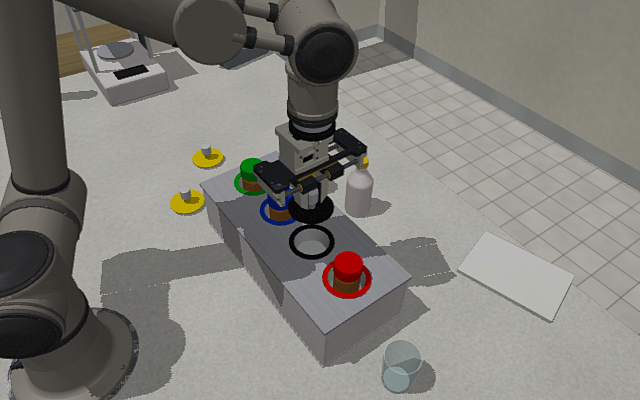

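The cover hangs level at (312,205), above the black rim at (312,241). I'll lower it most of the way and then creep.

Request:
play_rows:
  moves: [255,-3,-1,12,0,255,-3,-1,28,0,255,-3,-1,45,0,255,-3,-1,60,0,255,-3,-1,70,0,255,-3,-1,77,0,255,-3,-1,80,0,255,-3,-1,80,0]

```text
time: 31.38
tool_pos: [471.6, -93.6, 178.2]
tcp_rot: [-3.141, -0.0, 1.611]
contact_force: [0.8, 0.7, -0.9]
grip_width: 25.4
```

Request:
play_rows:
  moves: [255,0,0,0,0,255,0,0,0,0]

```text
time: 31.55
tool_pos: [472.1, -94.2, 179.2]
tcp_rot: [3.14, 0.0, 1.611]
contact_force: [-0.6, -0.3, -1.4]
grip_width: 25.1
```

```bash
python3 -c "
from h import *
go(471.2,-93.8,167,92.1)
c=snap('side','s17.png');cv2.imwrite('pics/s17c.png',cv2.resize(c['color'][170:300,230:400,::-1],None,fx=4,fy=4,interpolation=cv2.INTER_CUBIC));snap('wrist','w17.png')
"
```

```text
t 31.55 at [472.1 -94.2 179.2] yaw 92.3 w 25.1 F [-0.6 -0.3 -1.4]
shift [ 0.4 -0.9 12.2] turn 0.2
```

View pics/s17c.png

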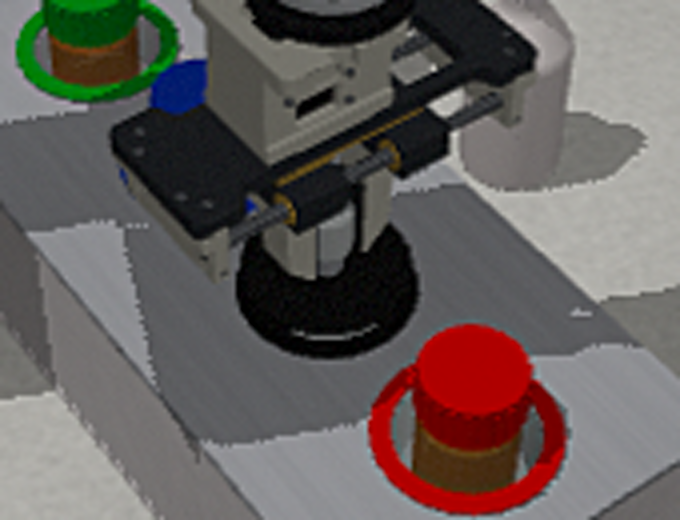

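View pics/w17.png

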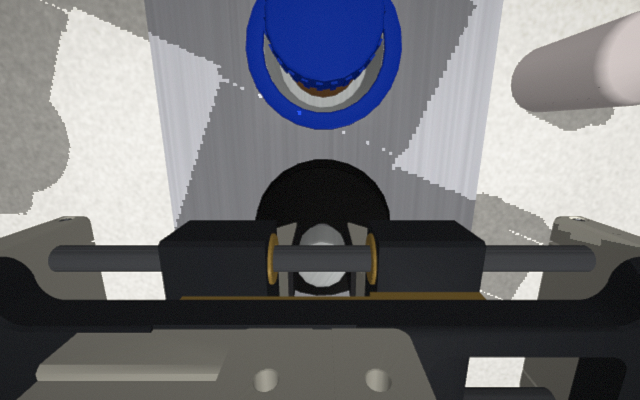

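The cover sits centred just above the black rim, and its disc and rim overlap evenly in both views. Creeping down.

Request:
play_rows:
  moves: [255,0,-0.5,2,0,255,0,-0.5,4,0,255,0,-0.5,6,0,255,0,-0.5,8,0,255,0,-0.5,9,0,255,0,-0.5,10,0,255,0,-0.5,10,0,255,0,-0.5,10,0]

```text
time: 32.32
tool_pos: [471.0, -94.2, 168.7]
tcp_rot: [-3.142, -0.0, 1.61]
contact_force: [-1.6, -0.2, 2.1]
grip_width: 25.0
```

Request:
play_rows:
  moves: [255,0,0,0.5,0,255,0,0,1,0,255,0,0,1,0,255,0,0,1,0]

```text
time: 32.65
tool_pos: [471.1, -94.2, 168.7]
tcp_rot: [3.141, 0.0, 1.61]
contact_force: [-5.2, 0.3, 10.8]
grip_width: 25.1
```

Firm contact at z = 168.7. If the spigot were sitting on the rim it would be about 6 mm higher. I'll ease off, release, and inspect.

Request:
play_rows:
  moves: [255,0,0,-0.7,0,255,0,0,-0.7,0,140,0,0,-0.7,0,80,0,0,-0.7,0,80,0,0,-0.7,0,80,0,0,-0.7,0]

```text
time: 33.15
tool_pos: [471.3, -94.2, 168.0]
tcp_rot: [3.142, -0.0, 1.61]
contact_force: [-0.2, -0.5, 0.1]
grip_width: 47.4
```

Request:
play_rows:
  moves: [80,0,0,0,0,80,0,0,-5,0,80,0,0,-15,0,80,0,0,-35,0,80,0,0,-60,0,80,0,0,-85,0,80,0,0,-100,0,80,0,0,-105,0]

```text
time: 33.82
tool_pos: [472.1, -94.6, 276.2]
tcp_rot: [3.137, 0.002, 1.61]
contact_force: [0.4, -0.1, -0.9]
grip_width: 63.4
```

Request:
play_rows:
  moves: [80,-20,-20,0,0,80,-45,-30,0,0,80,-70,-30,0,0,80,-95,-30,0,0,80,-120,-30,0,0,80,-145,-30,0,0,80,-150,-30,0,0,80,-150,-30,0,0]

```text
time: 34.48
tool_pos: [446.7, -246.5, 272.2]
tcp_rot: [-3.14, -0.001, 1.608]
contact_force: [0.0, 0.2, -0.1]
grip_width: 63.2
```

```bash
python3 -c "
from h import *
go(471.2,-93.8,167,92.1)
c=snap('side','s18.png');cv2.imwrite('pics/s18c.png',cv2.resize(c['color'][140:310,220:400,::-1],None,fx=3.3,fy=3.3,interpolation=cv2.INTER_CUBIC));snap('wrist','w18.png');snap('top','t18.png')
"
```

```text
t 34.48 at [ 446.7 -246.5  272.2] yaw 92.1 w 63.2 F [ 0.   0.2 -0.1]
shift [151.6  30.3 105.3] turn 0.0
```

View pics/s18c.png

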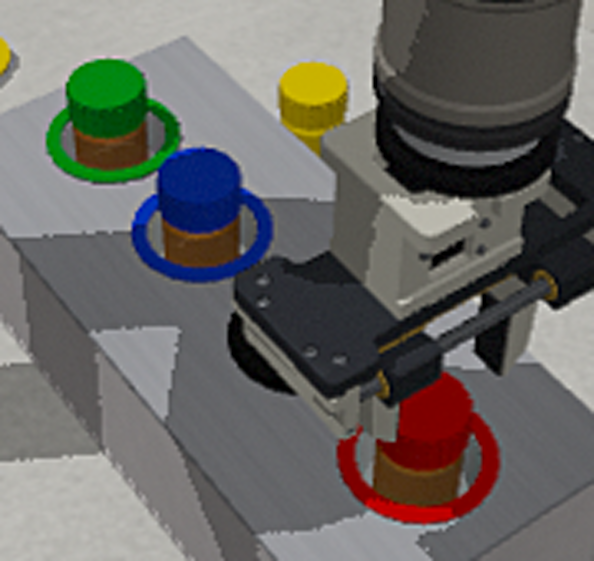

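View pics/w18.png

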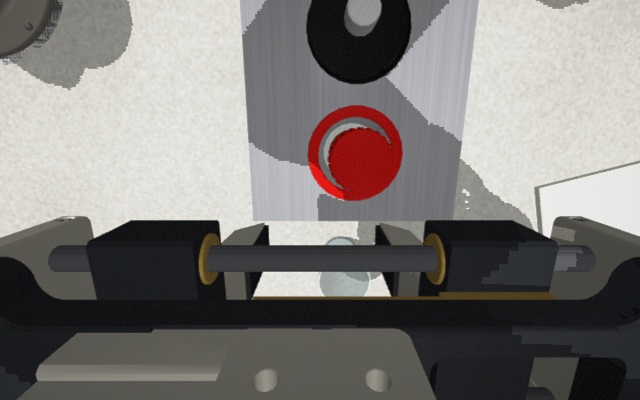

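View pics/t18.png

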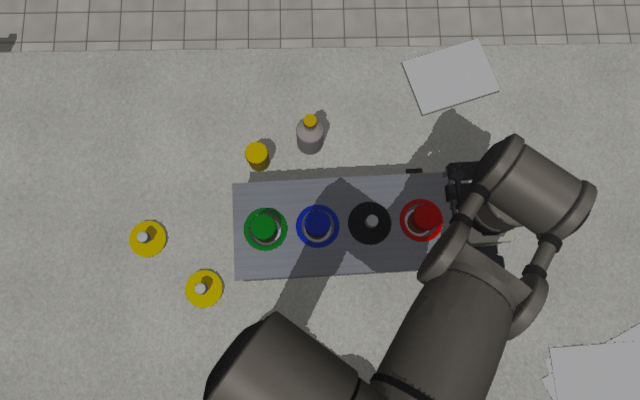

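The top view shows the cover centred on the black well at (370,223). The arm blocks the side view, so I'll swing it to the far end to check seating.

Request:
play_rows:
  moves: [80,0,-5,-25,0,80,20,-10,-45,0,80,50,-10,-50,0,80,85,-10,-50,0,80,120,-10,-50,0,80,155,-10,-50,0,80,190,-10,-50,0,80,225,-10,-50,0]

```text
time: 35.3
tool_pos: [427.2, -18.1, 323.4]
tcp_rot: [3.141, -0.0, 1.612]
contact_force: [1.6, 0.4, 0.2]
grip_width: 63.1
```

Request:
play_rows:
  moves: [80,35,0,0,0,80,70,0,0,0,80,105,0,0,0,80,140,0,0,0,80,175,0,0,0,80,210,0,0,0,80,240,0,0,0,80,260,0,0,0]

```text
time: 35.97
tool_pos: [416.2, 242.4, 323.3]
tcp_rot: [-3.142, -0.001, 1.614]
contact_force: [-0.2, -1.5, -0.3]
grip_width: 63.1
```

Request:
play_rows:
  moves: [80,0,0,0,0,80,0,0,0,0,80,0,0,0,0]

```text
time: 36.22
tool_pos: [417.3, 238.9, 323.2]
tcp_rot: [-3.141, 0.0, 1.611]
contact_force: [0.7, 0.1, -0.2]
grip_width: 63.0
```

```bash
python3 -c "
from h import *
go(471.2,-93.8,167,92.1)
S=snap('side','s19.png');cv2.imwrite('pics/s19c.png',cv2.resize(S['color'][140:310,220:400,::-1],None,fx=3.3,fy=3.3,interpolation=cv2.INTER_CUBIC));T=snap('top','t19.png')
m={}
for n,c in(('t',T),('s',S)):
  g=masks(c['color'])['black']
  for s,ce,mm in comps(g,100):
    e=ell(mm)
    if (n=='t' and abs(ce[0]-370)<8 and abs(ce[1]-223)<8) or (n=='s' and abs(ce[0]-311)<10 and abs(ce[1]-241)<15): print(n,s,e);m[n]=e[0]
if len(m)==2: print(tri(T,m['t'],S,m['s']))
"
```

```text
t 36.22 at [417.3 238.9 323.2] yaw 92.3 w 63.0 F [ 0.7  0.1 -0.2]
shift [-334.5   40.4  156.3] turn 0.2
t [ 348  202   43   42 1258] ((369.061279296875, 222.64401245117188), (41.672080993652344, 42.582923889160156), 124.9420166015625)
s [ 289  225   46   35 1036] ((311.32440185546875, 241.50582885742188), (34.653560638427734, 45.33223342895508), 91.51387023925781)
(array([471.30556642, -94.69124734, 131.60539173]), np.float64(1.0689585362273442))
```

View pics/s19c.png

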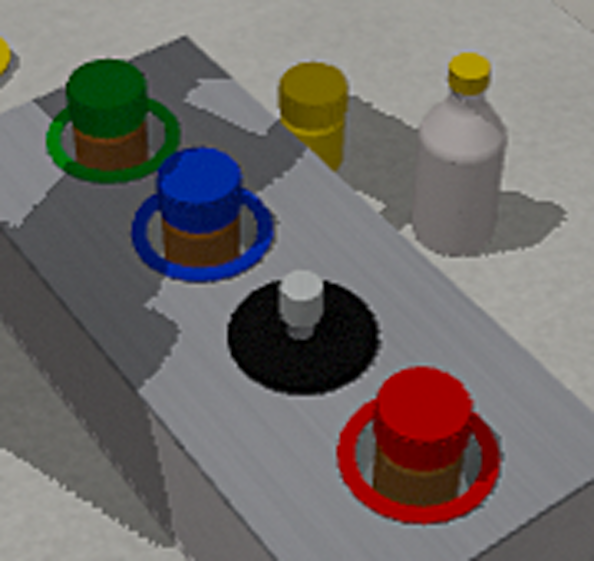

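View pics/t19.png

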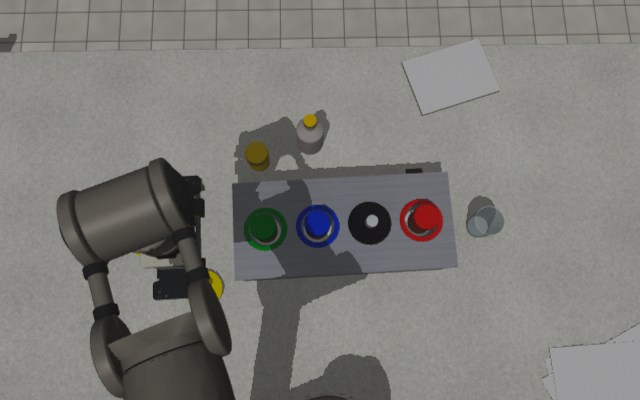

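The disc lies within the rim's outline. A last check that the knob is upright: its top should be directly above the well centre.

```bash
python3 -c "
from h import *
S=bot.capture('side');T=bot.capture('top')
def kn(c,x0,x1,y0,y1):
  g=cv2.cvtColor(c['color'],cv2.COLOR_RGB2GRAY);m=np.zeros_like(g);m[y0:y1,x0:x1]=g[y0:y1,x0:x1]>100
  r=max(comps(m,10),key=lambda r:r[0][4]);print(r[0],r[1]);return r
t=kn(T,360,384,210,233);s=kn(S,302,321,220,243)
print(onz(T,t[1],176),tri(T,t[1],S,(s[0][0]+s[0][2]/2-.5,s[0][1]+4)))
print(bot.get_obs()['time'])
"
```

```text
[367 215  11  12 107] [371.96261682 220.35514019]
[302 220  19  12 166] [311.01807229 224.25301205]
[468.86916998 -95.07302924 176.        ] (array([468.9601747 , -94.64371429, 183.33691834]), np.float64(2.570876624409838))
36.4167
```

```bash
python3 -c "
from plant import bot
print(bot.close_job())"
```

```text
the job is handed in; nothing more can be done
None
```

The three jars are each in the well of their own colour, the black cover is on the black-rimmed well, and I have handed the job in. It took about 36 s of the 90 s allowed.

**What I did:** I parked the red jar in the black well and moved blue, then green, then red into their own wells. Each jar was lowered upright and released at the height where it was gripped, about at the well floor. I then placed the cover with the arm clear of everything.

**Last checks:**
- **Jars:** in the last pictures all three stand upright in the matching wells. The beaker, the bottle and the yellow look-alikes are where they were, though the arm partly hid the two yellow covers in the last top view.
- **Cover:** the two camera views put the cover about on the rim centre, at (471, -95). Its outline in the side view matches the rim's.
- **Forces:** the highest wrist force I read was about 12 N, when I pressed the cover home.

**Checks that were less clear:**
- The cover met the rim about 2 mm higher than I estimated. That is within the calibration error, and below the 6 mm a hung-up spigot would give.
- The knob top measured about 2 mm off the rim centre, which would be up to about 2–3° if it were tilt. It looks upright in the side view. Black on black made the seam itself hard to see, so I judged it flat from these figures.
- The sideways force while pressing the cover briefly read about 5 N. I did not explain it, and it was gone after release.

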